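Feed a bisque tile from the tile magazine onto the ware board

ROBOT

A 6-joint arm with a two-finger parallel gripper is mounted at the origin on the work surface. World frame = base frame: x ahead of the robot, y to its left, z up, the work surface at z = 0. Lengths are in m, angles in rad, forces in N, time in s.
With the tool pointing down it reaches from about 0.35 to 0.775 m from the base axis. Payload 5.5 kg.
Tool frame: the origin (TCP) lies midway between the tips of the shut fingers; the grasp point (between the pads) lies 19 mm behind it; x points along the fingers, y is the direction in which the jaws open and shut, and the axes are right-handed (so a half turn about x gives the same grasp; the last joint's range is limited). The gripper opens to 85 mm and grips with 20 to 120 N. Pads are 22 mm wide; open, the fingers measure 114 mm over their backs; the gripper's body (76 mm by 85 mm) begins 54 mm behind the grasp point. The pads swing forward as they close: fully open they stand 13 mm farther back than shut.
Start: joints at [-1.403, 0.313, 0.046, 1.304, 0, 1.431], TCP at [0.174, -0.548, 0.231] pointing down, gripper open.
Joint ranges: [-2.76, 2.76], [-0.86, 1.69], [-1.03, 1.26], [-2.2, 2.34], [-1.47, 1.5], [-3.14, 3.14]. Speed limits (rad/s): [2.57, 2.57, 3.14, 3.14, 3.14, 3.14].

INTERFACE

Orientations are given as a unit quaternion [w, x, y, z].
In Python, from workcell import env, optics, order, models gives the robot as it stands. The module is installed in compiled form; this text tells all that it offers.
- The arm moves only by the tool servo_tool, never from a script. Its argument "moves" is a list of rows, each a list of 5 numbers: the shift along the tool's x, y, z in cm, then the turn about the tool's x in rad, then the closure, from -1 (fully open) to 1 (shut). A call has exactly 10 rows; each row shifts and turns the commanded pose from where the row before left it, along the tool's axes as they then stand; what a row does not reach is not made up. A row lasts 1/8 s, in which the tool goes at most 62.5 mm and 10.7 degrees, less where a joint would pass 70% of its speed; a pose out of reach is approached as far as the arm can. A call is refused whole if a number of a shift passes 6.25 or a number of a turn 0.188, either way. A call with a gripper value outside its range is refused whole. The fingers move at their own pace and stop on an object; "grip_force" is the grip in N (left out, the last holds). Time passes only in rows, so rows that do not move let the fingers close, or fill a call up. It gives the time, the measured TCP pose, the force and the opening at its end, in the units of the state.
- env.get_state(): the state, without advancing time (a new reading comes with each control period).
- optics.read_camera(name): name is "scene" or "top" or "wrist"; returns a dict with "pixels" (480x640x3 uint8, blue, green, red), "vertical_fov" (degrees; the focal length in pixels is half the picture's height over the tangent of half this angle, whatever the lens; pixels are square), "cx", "cy" (the principal point, pixels), "k1" (the pictures are not rectified: a ray, as slopes to the right and down, at radius r is drawn at 1 + k1 r^2 times it, then the intrinsics apply), "extrinsics" (4x4, takes a point from world to camera coordinates). Camera axes: x right, y up, looking along -z (the intrinsics and any distortion apply to the point x, -y, -z); pixel columns grow to the right and rows downward; lengths in m; the calibration is good to about 2 mm. A picture is of the moment at which its call begins. There is no depth.
- order.hand_in(): hands the job in, once; it reports no verdict.
Trained networks look in a picture, given as the dict that the camera call returned (one of the last four; its "shot" number tells which), for a name from the list of things; names that differ only in an ending like _2 or _b are one class to them, and where a whole thing is asked for, a point or a joint stands for the part that bears it (a point fixed in the world has none). Each returns a list of dicts, best first, with "conf" (0 to 1); they miss things now and then, are a little off and sometimes report something else, mostly with a low value. They report only what shows in the picture. A call takes as long as a camera call.
- models.outline_of(name, picture): "pixels" (480x640 bool, what is visible of it) and "location" ([column, row] in pixels, amid what is visible of it).
- models.pinpoint(name, picture): "location" ([column, row] in pixels: a listed point, or the origin of a listed thing).
The state is a dict: "clock": time; "joint_pos": joint angles; "qvel": joint speeds; "tau": joint torques, N m; "tcp_pos": TCP position; "orientation": TCP orientation; "wrist_force": force on the tool from outside, world axes, zero at the start; "ft_torque": the same for the moment, N m; "finger_gap": finger opening in m.
Only numpy, scipy, OpenCV 4.12 (cv2) and the standard library are available. Lean on these libraries where they do the work, as an engineer would, in place of code of your own. Each camera call takes 0.05 s, during which the arm holds its last target.

TASK

Feed the bottom tile out of the tile magazine: push the pusher fully home, then draw it all the way back so that the stack drops and the next tile lies ready on the deck. Slide the fed tile, without lifting it, sideways off the run-out onto the empty end of the ware board so that it lies wholly on the board, square with it and clear of the tile next to it. Leave the tiles already on the board and the other things on the table where they are.

Things in the scene. Friction and masses are not known exactly. Their poses are not given: they have to be found in the camera images.
- magazine: Aluminium bench-top tile magazine, fixed to the table, lying across the robot's front. Origin on the table under the centre of its upright column; +x points to the ware board (roughly away from the robot), -y is the feed direction (roughly to the robot's right), z up. Deck top 42 mm above the table. Behind the column the pusher's slide bed, 110 mm wide, reaches to y = +330 mm.
- column_top (a point): Centre of the open top of the column, 120 mm above the table. The column is four corner angles, 116 mm (x) by 114 mm (y) outside, round a stack of five tiles with 2 mm play all round. The front and rear angles end 16 and 13 mm above the deck, so that just one tile can pass out at the front (the mouth, at y = -57 mm of the magazine).
- mouth (a point): Middle of the run-out on the deck's top, at x = 0, y = -138 mm of the magazine, axes alike: about where a fed tile's centre comes to lie. The run-out is bare flat deck before the mouth, y = -57 to -210 mm, 124 mm wide (x = -62 to +62 mm), with a stop at its far end that stands 12 mm above the deck; both long sides are open.
- pusher (a joint): Pusher's travel: 0 = fully back, 0.170 m = fully home (hard stops); starts at 0 to 0.02. A steel blade 76 mm wide, 10 mm high slides on the deck in the feed direction, drives out the bottom tile and holds up the others, which drop only once it is back below 0.03. No spring; it stays where left. About 2 N empty, 10 to 15 N under the stack, plus 12 N per m/s.
- handle (a point): Point on the axis of the pusher's upright round wooden grip, 70 mm above the deck. The grip is 25 mm thick, from 26 to 94 mm above the deck, at x = 0, y = 297 mm minus the travel in the magazine's frame (127 mm when home, 57 mm clear of the column). It moves along the magazine's y; push it from one side and draw it back from the other, or pinch it.
- tile1_mid (a point): Centre of the bottom tile of the stack, the one to be fed. All tiles are alike: terracotta, 100 x 100 x 12 mm, about 0.2 kg, z is their flat face's normal, x and y are parallel to their edges.
- tile2_mid (a point): Centre of the second tile from the bottom, the next one. When it has dropped onto the deck its centre is 48 mm above the table.
- tile3_mid (a point): Centre of the third tile from the bottom.
- tile4_mid (a point): Centre of the fourth tile from the bottom.
- tile5_mid (a point): Centre of the top tile of the stack.
- board_top (a point): Centre of the top of the plywood ware board, 130 mm (its x) by 400 mm (its y), fixed on battens along the magazine's +x side, 2 to 6 mm from the deck's edge, nearly parallel, axes alike; its top is 40 mm above the table, 2 mm below the deck. Two tiles lie on it from its middle towards +y; its -y end, abreast of the run-out, is empty.
- ware1_mid (a point): Centre of the tile already on the board next to the empty end, on the board's middle line.
- ware2_mid (a point): Centre of the second tile already on the board, farther along.
- cup: Terracotta cup, 72 mm wide, 85 mm high, a bystander. Origin under its centre.
- jar: Cream glaze jar with a white cap, 68 mm wide, 90 mm high, a bystander. Origin under its centre.
- vase: Small cream bisque vase, 80 mm wide, 115 mm high, a bystander. Origin under its centre.
- brush: Glaze brush 200 mm long lying on the table, a bystander.
- scraper: Scraper 190 mm long with a wooden handle lying on the table, a bystander.

How it is judged:
By the outcome, as a careful person would: the job done as asked, in the order asked, and still so for the second after the job is handed in, with the robot touching nothing.
It also fails if it takes over 62 s, if anything falls off the work surface, if the arm or the gripper's body presses on something with over 40 N, if the wrist force passes 120 N, or if a joint passes its speed limit or range.

## Working session

There is one attempt and no reset: what is moved stays moved. The work goes in short steps, Python scripts to look and compute and a tool call to move; the robot and the scene stay as the last step left them, time stands still between calls to the robot, and variables do not carry over. Pictures are saved under pics/ and viewed, and the job is handed in when it is done.

Besides the shell and the picture viewer there is one more tool, called after "Request:" as name(argument=value, ...) on one line, values as JSON. servo_tool: Moves the arm, as the interface text tells. Its arguments: {"type":"object","properties":{"moves":{"type":"array"},"grip_force":{"type":"number"}},"required":["moves"]}

```bash
mkdir -p pics
cat > h.py <<'E'
import numpy as np, cv2
from workcell import env, optics, order, models
def shot(n,save=None):
    p=optics.read_camera(n)
    if save: cv2.imwrite('pics/'+save,p['pixels'])
    return p
def K(p):
    f=240/np.tan(np.radians(p['vertical_fov'])/2); return f
def ray(p,uv):
    f=K(p); d=np.array([(uv[0]-p['cx'])/f,(uv[1]-p['cy'])/f]); s=d.copy()
    for _ in range(30): s=d/(1+p['k1']*(s@s))
    E=np.array(p['extrinsics']); R=E[:3,:3]; t=E[:3,3]
    v=R.T@np.array([s[0],-s[1],-1]); return -R.T@t, v
def atz(p,uv,z):
    o,v=ray(p,uv); return o+v*(z-o[2])/v[2]
def proj(p,X):
    E=np.array(p['extrinsics']); c=E[:3,:3]@np.array(X)+E[:3,3]
    s=np.array([c[0],-c[1]])/-c[2]; s=s*(1+p['k1']*(s@s)); return s*K(p)+[p['cx'],p['cy']]
def tri(obs):
    A=np.zeros((3,3));b=np.zeros(3)
    for p,uv in obs:
        o,v=ray(p,uv); v=v/np.linalg.norm(v); M=np.eye(3)-np.outer(v,v); A+=M;b+=M@o
    X=np.linalg.solve(A,b)
    return X,[np.linalg.norm(proj(p,X)-uv) for p,uv in obs]
E
cat > a.py <<'E'
from h import *
s=env.get_state(); print(s['clock'],s['tcp_pos'],s['orientation'],s['wrist_force'])
P={n:shot(n,n+'0.png') for n in('scene','top')}
for n in ['magazine','column_top','mouth','handle','pusher','board_top','ware1_mid','ware2_mid','tile1_mid','tile5_mid','cup','jar','vase','brush','scraper']:
    r={}
    for c in P:
        q=models.pinpoint(n,P[c])
        if q: r[c]=(q[0]['location'],round(q[0]['conf'],2))
    print(n,{c:(np.round(v[0],1),v[1]) for c,v in r.items()}, end=' ')
    if len(r)==2:
        X,e=tri([(P[c],np.array(r[c][0])) for c in r]); print(np.round(X,4),np.round(e,1),end='')
    print()
E
python3 a.py
```

```text
0.0 [ 0.17412876 -0.54746261  0.23040537] [ 0.10775115  0.69875078  0.10904473 -0.69874623] [ 0.48575318  0.70932617 -0.47816896]
magazine {'scene': (array([289.9, 252. ]), 0.62)} 
column_top {'scene': (array([292.8, 216.3]), 0.7)} 
mouth {'scene': (array([250.2, 262.8]), 0.81), 'top': (array([386.1, 286. ]), 0.85)} [ 0.5173 -0.0787  0.0406] [0.3 0.3]
handle {'scene': (array([357.8, 311.1]), 0.48), 'top': (array([190.2, 291.6]), 0.84)} [ 0.4893  0.4674 -0.5903] [15.9 16.8]Traceback (most recent call last):
  File "a.py", line 7, in <module>
    q=models.pinpoint(n,P[c])
ValueError: it knows: board_top, brush, column_top, cup, handle, jar, magazine, mouth, scraper, tile1_mid, tile2_mid, tile3_mid, tile4_mid, tile5_mid, vase, ware1_mid, ware2_mid
```

```bash
sed -i "s/'pusher',//" a.py; python3 a.py
```

```text
0.5 [ 0.17419302 -0.5479985   0.23128368] [ 0.1083987   0.6987506   0.10838246 -0.69874928] [ 0.10993748  0.00068193 -0.44633916]
magazine {'scene': (array([290.9, 251.1]), 0.94)} 
column_top {'scene': (array([291.9, 213.7]), 0.77), 'top': (array([156.8, 264.1]), 0.52)} [0.5071 0.2675 0.0763] [58.7 76.2]
mouth {'scene': (array([252.5, 265.6]), 0.91), 'top': (array([386.5, 283. ]), 0.65)} [ 0.5247 -0.0794  0.0367] [0.2 0.2]
handle {'scene': (array([364.7, 165.8]), 0.94), 'top': (array([187.3, 291.5]), 0.58)} [0.5141 0.3394 0.1196] [0.9 1.2]
board_top {'scene': (array([324.1, 271.4]), 0.63), 'top': (array([328.9, 224.6]), 0.78)} [0.6572 0.0415 0.027 ] [1.1 1.2]
ware1_mid {'scene': (array([330.3, 261. ]), 0.68), 'top': (array([319. , 225.7]), 0.75)} [0.6538 0.0646 0.0442] [0.7 0.7]
ware2_mid {'scene': (array([363.8, 242.7]), 0.61), 'top': (array([242.1, 194.5]), 0.69)} [0.6981 0.1978 0.063 ] [17.6 20.3]
tile1_mid {'scene': (array([294.5, 225.8]), 0.63)} 
tile5_mid {'scene': (array([295.3, 215.9]), 0.6), 'top': (array([321.3, 286.3]), 0.84)} [0.5218 0.0665 0.1079] [1.  1.2]
cup {'scene': (array([248.4, 347.1]), 0.82), 'top': (array([443.1, 214.5]), 0.9)} [ 0.6805 -0.2257 -0.0078] [0.2 0.2]
jar {'scene': (array([294.7, 234.9]), 0.73), 'top': (array([156.9, 264.1]), 0.81)} [ 0.5107  0.2823 -0.0009] [60.  75.2]
vase {'scene': (array([357.2, 308.2]), 0.84), 'top': (array([335.8, 177.4]), 0.57)} [ 7.755e-01  2.590e-02 -7.000e-04] [1.3 1.4]
brush {'scene': (array([401.4, 258.6]), 0.82), 'top': (array([243.4, 191.8]), 0.61)} [ 0.7437  0.2376 -0.0029] [1.2 1.4]
scraper {'scene': (array([189.8, 300.2]), 0.61), 'top': (array([452.9, 294.9]), 0.93)} [ 0.4895 -0.2397  0.0068] [2.3 2.4]
```

View pics/scene0.png

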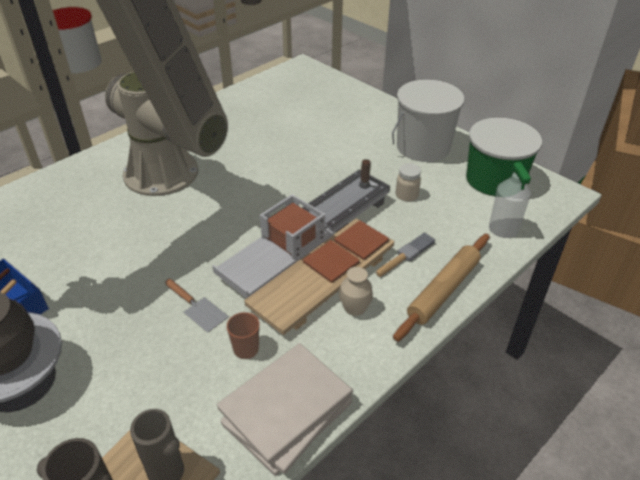

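View pics/top0.png

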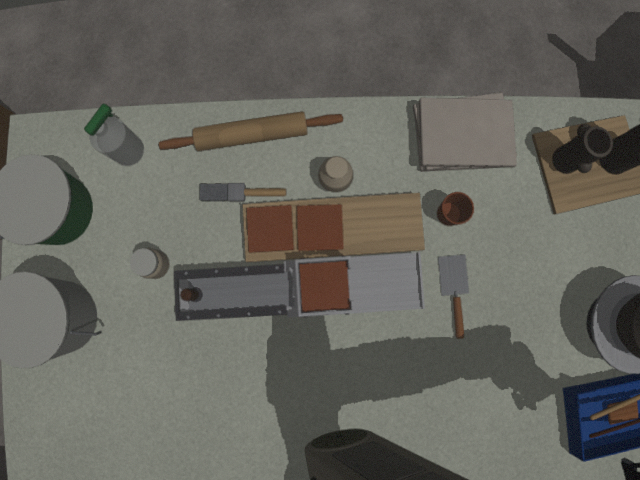

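```bash
cat > b.py <<'E'
from h import *
from scipy.spatial.transform import Rotation as R
s=env.get_state(); q=s['orientation']; print(np.round(R.from_quat([q[1],q[2],q[3],q[0]]).as_matrix(),3))
p=shot('top'); print(p['vertical_fov'],p['cx'],p['cy'],p['k1'])
c=p['pixels'][180:330,165:435]; cv2.imwrite('pics/topc.png',cv2.resize(c,None,fx=2.96,fy=2.96,interpolation=cv2.INTER_CUBIC))
p=shot('wrist','w0.png')
E
python3 b.py
```

```text
[[ 0.     0.303 -0.953]
 [-0.    -0.953 -0.303]
 [-1.     0.    -0.   ]]
50.16072173088726 318.0773717335978 241.93351274566353 -0.15101875397258205
```

View pics/topc.png

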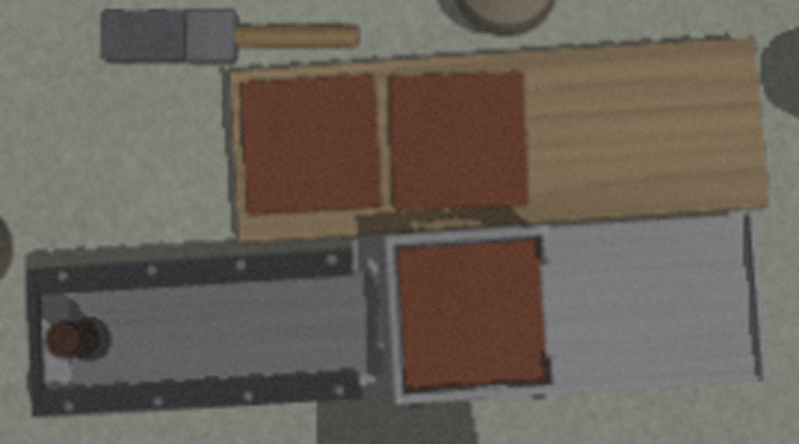

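View pics/w0.png

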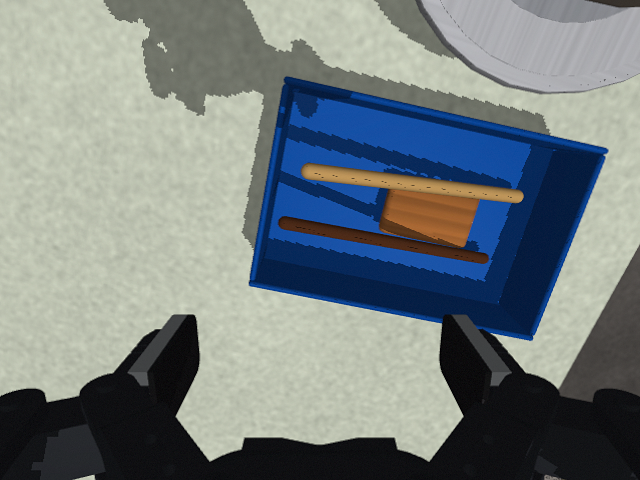

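```bash
cat > c.py <<'E'
from h import *
p=shot('top')
g=lambda u,v,z:atz(p,np.array([165+(u+.5)/2.96-.5,180+(v+.5)/2.96-.5]),z)
def show(n,a,z):
    P=[g(*x,z) for x in a]; print(n,[np.round(q[:2],4).tolist() for q in P])
    return P
def yaw(a,b): d=a-b; return np.degrees(np.arctan2(-d[0],d[1]))
B=show('board',[(230,70),(755,38),(768,207),(238,240)],.040); print(yaw(B[0],B[1]),yaw(B[3],B[2]),np.mean(B,0))
B=show('runoutend',[(748,214),(761,380)],.054)
B=show('run near edge',[(405,400),(760,380)],.042); print(yaw(*B))
B=show('run far edge',[(545,228),(745,214)],.042); print(yaw(*B))
B=show('bed',[(28,258),(355,240),(362,398),(34,412)],.042); print(yaw(B[0],B[1]),yaw(B[3],B[2]))
B=show('tile5',[(396,248),(543,238),(549,383),(404,391)],.102);print(np.mean(B,0))
B=show('ware1',[(390,76),(522,70),(527,205),(394,210)],.052);print(np.mean(B,0))
B=show('grip top',[(62,339)],.136)
E
python3 c.py
```

```text
board [[0.7108, 0.2362], [0.7249, -0.1629], [0.5958, -0.1664], [0.5818, 0.2316]]
2.0164905658293786 2.013616713269886 [0.65331601 0.03463974 0.04      ]
runoutend [[0.5898, -0.1483], [0.4672, -0.1528]]
run near edge [[0.46, 0.1094], [0.4668, -0.1544]]
1.4864997294672697
run far edge [[0.5845, 0.0021], [0.5908, -0.1483]]
2.398650315601816
bed [[0.572, 0.3912], [0.5794, 0.1438], [0.4622, 0.1411], [0.4565, 0.3874]]
1.7178083749574062 1.3331587189102387
tile5 [[0.569, 0.1109], [0.5732, 0.0072], [0.4715, 0.0062], [0.4686, 0.1077]]
[0.52057663 0.05800992 0.102     ]
ware1 [[0.7006, 0.1145], [0.7024, 0.0159], [0.6012, 0.0154], [0.6002, 0.1138]]
[0.65108903 0.06491064 0.052     ]
grip top [[0.5101, 0.3406]]
```

Request:
servo_tool(moves=[[0, 0, -4, 0.14, -1], [0, 0, -4, 0.137, -1], [0, -3, -5, 0, -1], [0, -4.5, -4.5, 0, -1], [0, -5, -4.5, 0, -1], [0, -5, -4, 0, -1], [0, -5, -3, 0, -1], [0, -5, 0, 0, -1], [0, -5, 0, 0, -1], [0, -3, 0, 0, -1]])

```text
clock: 3.4
tcp_pos: [0.4456, -0.1713, 0.2314]
orientation: [0.011, 0.707, 0.012, -0.707]
wrist_force: [0.3, 0.1, -0.2]
finger_gap: 0.085
```

```bash
cat > d.py <<'E'
from h import *; import sys
from scipy.spatial.transform import Rotation as R
s=env.get_state(); q=s['orientation']; M=R.from_quat([q[1],q[2],q[3],q[0]]).as_matrix()
print(s['clock'],s['tcp_pos'],np.round(M[:,1],4),np.round(s['joint_pos'],2))
p=shot('wrist',sys.argv[1])
E
python3 d.py w1.png
```

```text
3.4 [ 0.44562718 -0.1713007   0.23144923] [ 3.260e-02 -9.995e-01 -1.000e-04] [-0.54  0.12 -0.19  1.25  0.    2.57]
```

View pics/w1.png

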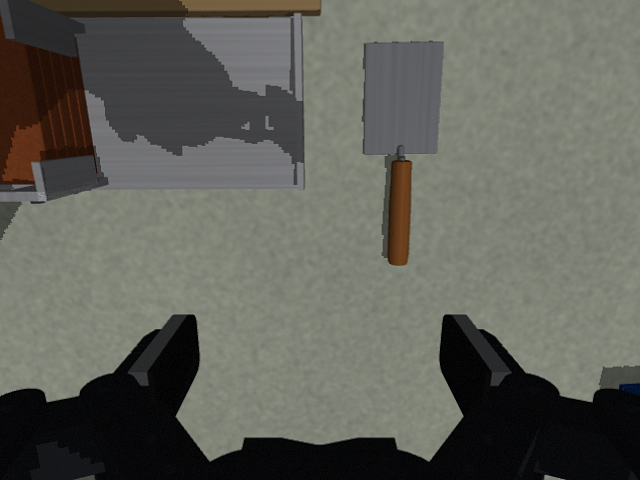

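```bash
cat > e.py <<'E'
from h import *
p=shot('wrist')
for n,uv,z in [('deck near end',(303,188),.042),('deck far end',(294,16),.042),('stop top far',(302,14),.054),('board end near?',(321,12),.040),('column foot near',(107,182),.058),('edge near',(110,187),.042)]:
    print(n,np.round(atz(p,np.array(uv,float),z),4))
print(models.pinpoint('mouth',p)[:1]); m=models.pinpoint('mouth',p)
if m: print(atz(p,np.array(m[0]['location']),.042))
E
python3 e.py
```

```text
deck near end [ 0.4683 -0.1545  0.042 ]
deck far end [ 0.5925 -0.1451  0.042 ]
stop top far [ 0.5912 -0.1514  0.054 ]
board end near? [ 0.5962 -0.1646  0.04  ]
column foot near [ 0.47   -0.0046  0.058 ]
edge near [0.4637 0.0016 0.042 ]
[{'location': [203.2, 108.2], 'conf': 0.85}]
[ 0.52693052 -0.07650427  0.042     ]
```

Request:
servo_tool(moves=[[0, -5, 0, 0, -1], [0, -5, 0, 0, -1], [0, 0, 0, 0, -1], [0, 0, 0, 0, -1], [0, 0, 0, 0, -1], [0, 0, 0, -0.185, -1], [0, 0, 0, -0.185, -1], [0, 0, 0, -0.185, -1], [0, 0, 0, -0.185, -1], [0, 0, 0, -0.185, -1]])

```text
clock: 4.85
tcp_pos: [0.4431, -0.075, 0.2312]
orientation: [-0.326, -0.627, -0.326, 0.627]
wrist_force: [0.4, -0.3, 0.5]
finger_gap: 0.085
```

Request:
servo_tool(moves=[[0, 0, 0, -0.185, -1], [0, 0, 0, -0.185, -1], [0, 0, 0, -0.185, -1], [0, 0, 0, -0.185, -1], [0, 0, 0, -0.185, -1], [0, 0, 0, -0.185, -1], [0, 0, 0, -0.185, -1], [0, 0, 0, -0.185, -1], [0, 0, 0, -0.185, -1], [0, 0, 0, -0.185, -1]])

```text
clock: 6.1
tcp_pos: [0.4431, -0.0751, 0.2312]
orientation: [0.697, 0.117, 0.697, -0.117]
wrist_force: [-0.4, 0.4, 0.2]
finger_gap: 0.0854
```

Request:
servo_tool(moves=[[0, 0, 0, -0.185, -1], [0, 0, 0, -0.185, -1], [0, 5, 0, 0, -1], [0, 5, 0, 0, -1], [0, 5, 0, 0, -1], [0, 5, 0, 0, -1], [0, 5, 0, 0, -1], [0, 5, 0, 0, -1], [0, 3, 0, 0, -1], [0, 0, 0, 0, -1]])

```text
clock: 7.35
tcp_pos: [0.4322, 0.257, 0.2308]
orientation: [0.707, -0.013, 0.707, 0.013]
wrist_force: [-0.9, -1.2, -1.5]
finger_gap: 0.0854
```

```bash
python3 d.py w2.png
```

```text
7.35 [0.43224755 0.25698514 0.23083414] [-3.570e-02  9.994e-01 -2.000e-04] [ 0.38  0.17 -0.14  1.26 -0.    0.34]
```

View pics/w2.png

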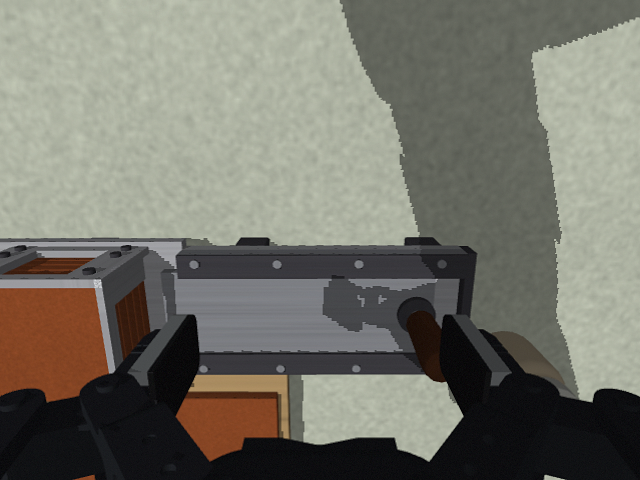

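```bash
cat > f.py <<'E'
from h import *
p=shot('wrist')
def yaw(a,b): d=a-b; return np.degrees(np.arctan2(-d[0],d[1]))
a=atz(p,np.array([475.,250]),.042);b=atz(p,np.array([178.,252]),.042);print('bed',a,b,yaw(a,b))
a=atz(p,np.array([441.,264]),.045);b=atz(p,np.array([194.,265]),.045);print('screws',a,b,yaw(a,b))
print('base',atz(p,np.array([415.,312]),.068))
r=models.pinpoint('handle',p); print(r[:2])
ws=[(p,np.array(r[0]['location']))]; print(atz(p,ws[0][1],.112))
q=shot('top'); t=models.pinpoint('handle',q); print(t[:1])
print(atz(q,np.array(t[0]['location']),.112))
s=shot('scene'); u=models.pinpoint('handle',s); print(u[:1])
obs=ws+[(q,np.array(t[0]['location'])),(s,np.array(u[0]['location']))]
print(tri(obs),tri(obs[:2]))
E
python3 f.py
```

```text
bed [0.45610553 0.38817058 0.042     ] [0.46673037 0.13750486 0.042     ] 2.4271143705618954
screws [0.46855193 0.36007563 0.045     ] [0.47683685 0.15137693 0.045     ] 2.273333437199215
base [0.50282714 0.33637641 0.068     ]
[{'location': [434.5, 350.9], 'conf': 0.81}]
[0.51224821 0.34147603 0.112     ]
[{'location': [187.9, 293.9], 'conf': 0.65}]
[0.51076478 0.34207289 0.112     ]
[{'location': [362.7, 169.1], 'conf': 0.91}]
(array([0.51051687, 0.33991448, 0.10941506]), [np.float64(4.984572957816985), np.float64(1.335157073908146), np.float64(2.0892554698943218)]) (array([0.51079718, 0.34102977, 0.11451854]), [np.float64(0.5584070814366255), np.float64(0.1859762854571012)])
```

Request:
servo_tool(moves=[[0, 4, 4, 0, -1], [0, 4.1, 4.2, 0, -1], [0, 0, 0, 0, -1], [4, 0, 0, 0, -1], [4, 0, 0, 0, -1], [3, 0, 0, 0, -1], [2.8, 0, 0, 0, -1], [0, 0, 0, 0, -1], [0, 0, 0, 0, -1], [0, 0, 0, 0, -1]])

```text
clock: 8.95
tcp_pos: [0.5118, 0.3402, 0.0952]
orientation: [0.708, -0.012, 0.706, 0.012]
wrist_force: [-0.8, 0.4, -0.2]
finger_gap: 0.0853
```

```bash
python3 d.py w3.png
```

```text
8.95 [0.51178678 0.34017539 0.09516293] [-0.034   0.9994  0.0011] [ 0.46  0.46 -0.08  1.03 -0.    0.42]
```

View pics/w3.png

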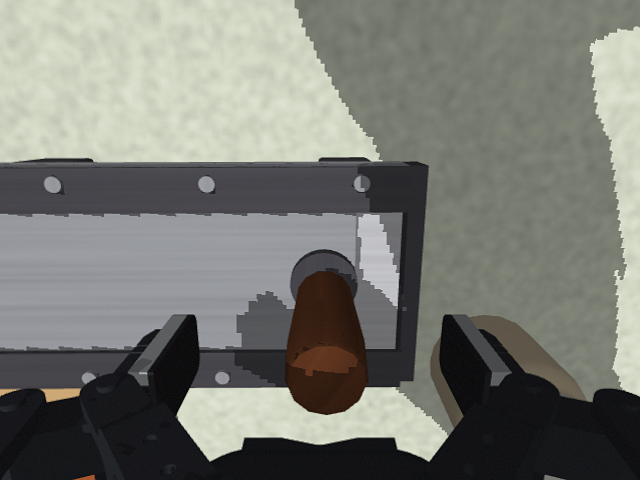

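Request:
servo_tool(moves=[[0, 0, 0, 0, 0.3], [0, 0, 0, 0, 1], [0, 0, 0, 0, 1], [0, 0, 0, 0, 1], [0, 0, 0, 0, 1], [0, 0, 0, 0, 1], [0, 0, 0, 0, 1], [0, 0, 0, 0, 1], [0, -1, 0, 0, 1], [0, -1, 0, 0, 1]], grip_force=40)

```text
clock: 10.25
tcp_pos: [0.5116, 0.3205, 0.0935]
orientation: [0.707, -0.012, 0.707, 0.013]
wrist_force: [-2.4, 12.0, 1.9]
finger_gap: 0.0241
```

```bash
python3 d.py w4.png
```

```text
10.25 [0.51156666 0.32049039 0.09349867] [-0.0349  0.9994  0.0024] [ 0.43  0.44 -0.12  1.01  0.    0.39]
```

View pics/w4.png

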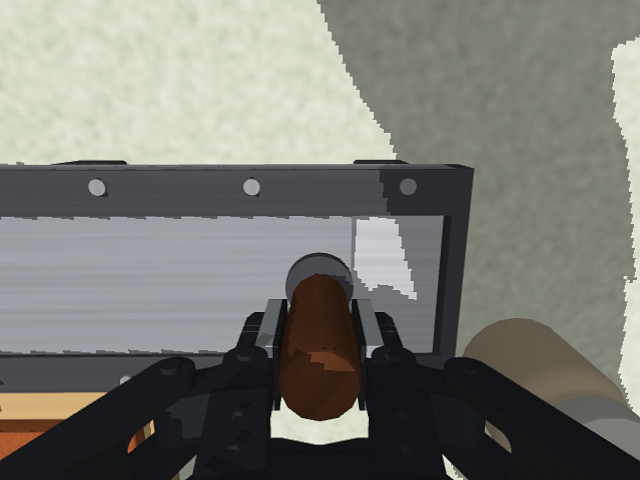

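Request:
servo_tool(moves=[[0, -1.5, 0, 0, 1], [0, -1.5, 0, 0, 1], [0, -1.5, 0, 0, 1], [0, -1.5, 0, 0, 1], [0, -1.5, 0, 0, 1], [0, -1.5, 0, 0, 1], [0, -1.5, 0, 0, 1], [0, -1, 0, 0, 1], [0, -0.6, 0, 0, 1], [0, 0, 0, 0, 1]])

```text
clock: 11.55
tcp_pos: [0.5162, 0.1985, 0.0935]
orientation: [0.707, -0.012, 0.707, 0.012]
wrist_force: [1.6, 3.0, 2.2]
finger_gap: 0.0239
```

Request:
servo_tool(moves=[[0, -0.4, 0, 0, 1], [0, -0.3, 0, 0, 1], [0, -0.3, 0, 0, 1], [0, -0.2, 0, 0, 1], [0, 0, 0, 0, 1], [0, 0, 0, 0, 1], [0, 0, 0, 0, 1], [0, 0, 0, 0, 1], [0, 0, 0, 0, 1], [0, 0, 0, 0, 1]])

```text
clock: 12.8
tcp_pos: [0.5166, 0.1874, 0.0935]
orientation: [0.707, -0.012, 0.707, 0.013]
wrist_force: [2.4, 5.8, 2.3]
finger_gap: 0.0238
```

Request:
servo_tool(moves=[[0, -0.2, 0, 0, 1], [0, -0.2, 0, 0, 1], [0, 0, 0, 0, 1], [0, 0, 0, 0, 1], [0, 0, 0, 0, 1], [0, 0, 0, 0, 1], [0, 0, 0, 0, 1], [0, 0, 0, 0, 1], [0, 0, 0, 0, 1], [0, 0, 0, 0, 1]])

```text
clock: 14.05
tcp_pos: [0.5166, 0.1858, 0.0935]
orientation: [0.707, -0.011, 0.707, 0.015]
wrist_force: [1.6, 15.1, 1.8]
finger_gap: 0.0238
```

```bash
cat > g.py <<'E'
from h import *
shot('top','t2.png'); p=shot('scene','s2.png')
cv2.imwrite('pics/s2c.png',cv2.resize(p['pixels'][130:350,200:440],None,fx=2.6,fy=2.6,interpolation=cv2.INTER_CUBIC))
E
python3 g.py
```

```text
(no output)
```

View pics/s2c.png

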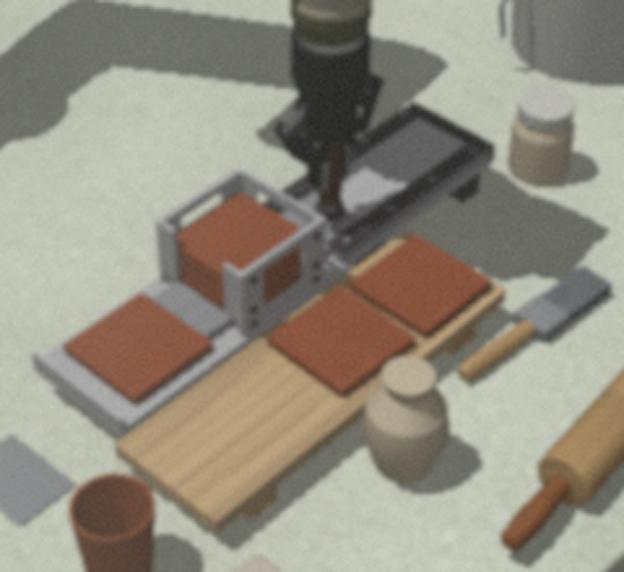

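Request:
servo_tool(moves=[[0, -0.3, 0, 0, 1], [0, -0.3, 0, 0, 1], [0, 0, 0, 0, 1], [0, 0, 0, 0, 1], [0, 0, 0, 0, 1], [0, 0, 0, 0, 1], [0, 0, 0, 0, 1], [0, 0, 0, 0, 1], [0, 0, 0, 0, 1], [0, 0, 0, 0, 1]])

```text
clock: 15.4
tcp_pos: [0.5167, 0.1858, 0.0935]
orientation: [0.708, -0.008, 0.706, 0.02]
wrist_force: [0.5, 36.8, -1.9]
finger_gap: 0.0241
```

Request:
servo_tool(moves=[[0, 1, 0, 0, 1], [0, 1.5, 0, 0, 1], [0, 1.5, 0, 0, 1], [0, 1.5, 0, 0, 1], [0, 1.5, 0, 0, 1], [0, 1.5, 0, 0, 1], [0, 1.5, 0, 0, 1], [0, 1.5, 0, 0, 1], [0, 1.5, 0, 0, 1], [0, 1, 0, 0, 1]])

```text
clock: 16.65
tcp_pos: [0.5117, 0.315, 0.0934]
orientation: [0.707, -0.013, 0.707, 0.01]
wrist_force: [-0.8, -3.9, 7.1]
finger_gap: 0.0242
```

Request:
servo_tool(moves=[[0, 1, 0, 0, 1], [0, 1, 0, 0, 1], [0, 0.7, 0, 0, 1], [0, 0.5, 0, 0, 1], [0, 0.3, 0, 0, 1], [0, 0, 0, 0, 1], [0, 0, 0, 0, 1], [0, 0, 0, 0, 1], [0, 0, 0, 0, 1], [0, 0, 0, 0, 1]])

```text
clock: 17.9
tcp_pos: [0.5104, 0.3507, 0.0935]
orientation: [0.707, -0.012, 0.707, 0.011]
wrist_force: [-1.4, -0.0, 5.7]
finger_gap: 0.0243
```

Request:
servo_tool(moves=[[0, 0.3, 0, 0, 1], [0, 0.3, 0, 0, 1], [0, 0.3, 0, 0, 1], [0, 0.3, 0, 0, 1], [0, 0, 0, 0, 1], [0, 0, 0, 0, 1], [0, 0, 0, 0, 1], [0, 0, 0, 0, 1], [0, 0, 0, 0, 1], [0, 0, 0, 0, 1]])

```text
clock: 19.15
tcp_pos: [0.5102, 0.3557, 0.0933]
orientation: [0.707, -0.015, 0.707, 0.005]
wrist_force: [-0.5, -23.5, 11.1]
finger_gap: 0.0238
```

Request:
servo_tool(moves=[[0, -0.4, 0, 0, 1], [0, -0.25, 0, 0, 1], [0, 0, 0, 0, 1], [0, 0, 0, 0, 0.3], [0, 0, 0, 0, -1], [0, 0, 0, 0, -1], [0, 0, 0, 0, -1], [0, 0, 0, 0, -1], [0, 0, 0, 0, -1], [0, 0, 0, 0, -1]])

```text
clock: 20.4
tcp_pos: [0.5101, 0.3574, 0.0932]
orientation: [0.707, -0.012, 0.707, 0.012]
wrist_force: [-0.1, 1.0, 0.5]
finger_gap: 0.0853
```

```bash
python3 d.py w5.png
```

```text
20.4 [0.51014306 0.35739739 0.09324911] [-3.430e-02  9.994e-01 -1.000e-04] [ 0.48  0.47 -0.06  1.04 -0.    0.45]
```

View pics/w5.png

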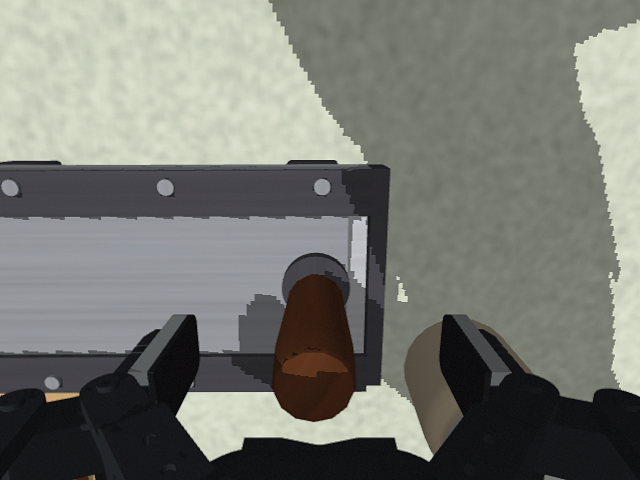

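Request:
servo_tool(moves=[[-5, 0, 0, 0, -1], [-5, 0, 0, 0, -1], [-5, 0, -2, 0, -1], [0, -5, -4, 0, -1], [0, -6, 0, 0, -1], [0, -6, 0, 0, -1], [0, -6, 0, 0, -1], [0, -6, 0, 0, -1], [0, -6, 0, 0, -1], [0, -6, 0, 0, -1]])

```text
clock: 21.7
tcp_pos: [0.465, -0.0551, 0.2437]
orientation: [0.707, -0.012, 0.707, 0.012]
wrist_force: [0.8, -0.8, -0.2]
finger_gap: 0.0855
```

Request:
servo_tool(moves=[[0, -3, 0, 0, -1], [0, 0, 0, 0.185, -1], [0, 0, 0, 0.185, -1], [0, 0, 0, 0.185, -1], [0, 0, 0, 0.185, -1], [0, 0, 0, 0.185, -1], [0, 0, 0, 0.185, -1], [0, 0, 0, 0.185, -1], [0, 0, 0, 0.185, -1], [0, 0, 0, 0.185, -1]])

```text
clock: 22.95
tcp_pos: [0.4661, -0.0832, 0.2434]
orientation: [0.483, 0.516, 0.483, -0.516]
wrist_force: [-0.3, -0.3, -0.5]
finger_gap: 0.0851
```

Request:
servo_tool(moves=[[0, 0, 0, 0.185, -1], [0, 0, 0, 0.185, -1], [0, 0, 0, 0.185, -1], [0, 0, 0, 0.185, -1], [0, 0, 0, 0.185, -1], [0, 0, 0, 0.185, -1], [0, 0, 0, 0.185, -1], [0, 0, 0, 0.18, -0.2], [0, 0, 0, 0, -0.2], [0, 0, 0, 0, -0.2]])

```text
clock: 24.2
tcp_pos: [0.4661, -0.0832, 0.2434]
orientation: [0.014, 0.707, 0.014, -0.707]
wrist_force: [0.4, 0.5, 0.4]
finger_gap: 0.0511
```

```bash
python3 d.py w6.png; python3 g.py
```

```text
24.2 [ 0.46613341 -0.08316548  0.24335315] [ 3.880e-02 -9.992e-01  2.000e-04] [-0.35  0.11 -0.18  1.28 -0.    2.76]
```

View pics/w6.png

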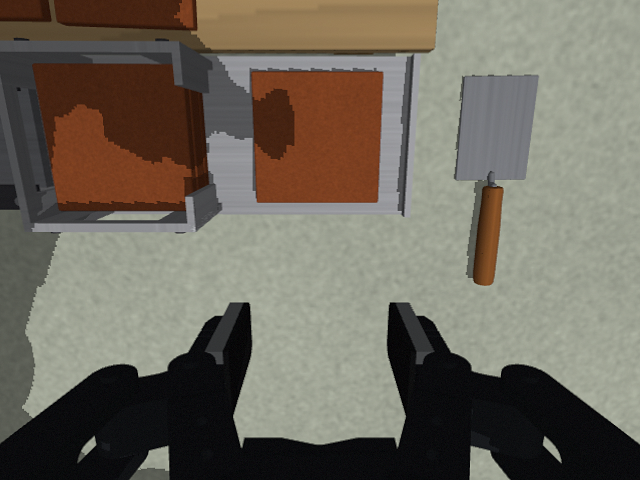

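View pics/s2c.png

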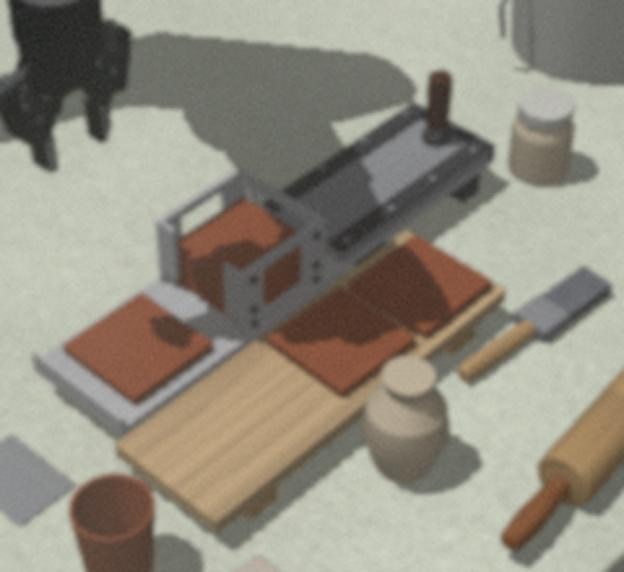

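```bash
cat > k.py <<'E'
from h import *
p=shot('wrist')
def yaw(a,b): d=a-b; return np.degrees(np.arctan2(-d[0],d[1]))
T=[atz(p,np.array(u,float),.054) for u in [(251,71),(383,71),(379,203),(257,202)]]
print(np.round(T,4),np.mean(T,0),yaw(T[0],T[1]),yaw(T[3],T[2]))
B=[atz(p,np.array(u,float),.04) for u in [(198,53),(435,50),(437,0)]]
print(np.round(B,4),yaw(B[0],B[1]))
D=[atz(p,np.array(u,float),.042) for u in [(404,215),(222,212)]];print(D)
for uv in [(220,355),(421,355)]: print(proj(p,[.466,-.083,.244]))
x,y,z=.466,-.083,.243
for q in [(0,-.0255),(0,.0255)]:
  for b in (0,.005,.01): print(b,proj(p,[x+.011,y+q[1],z+b]),proj(p,[x-.011,y+q[1],z+b]))
for n in ['ware1_mid','tile1_mid','tile2_mid','tile5_mid']:
  print(n,[ (np.round(a['location'],1),round(a['conf'],2)) for a in models.pinpoint(n,p)[:1]])
E
python3 k.py
```

```text
[[ 0.5757 -0.0282  0.054 ]
 [ 0.5794 -0.127   0.054 ]
 [ 0.4796 -0.1319  0.054 ]
 [ 0.4767 -0.0321  0.054 ]] [ 0.527859   -0.07979974  0.054     ] 2.1519006593971346 1.645486665417251
[[ 0.5885  0.0147  0.04  ]
 [ 0.5975 -0.1678  0.04  ]
 [ 0.6314 -0.1652  0.04  ]] 2.8176257134224203
[array([ 0.46792535, -0.15598386,  0.042     ]), array([ 0.46478666, -0.00049122,  0.042     ])]
[319.19876634 323.15182104]
[319.19876634 323.15182104]
0 [387.92676588 297.70805072] [383.19239426 349.59574515]
0.005 [390.16712339 303.21470147] [385.19977573 356.49114399]
0.01 [392.5566596  309.08762699] [387.33561456 363.82722655]
0 [252.37639834 293.11682605] [252.83679326 345.38244505]
0.005 [250.24760782 298.49790009] [250.80480369 352.17431712]
0.01 [247.97648184 304.23837596] [248.6422604  359.40198123]
ware1_mid []
tile1_mid [(array([317.2, 140.2]), 0.71)]
tile2_mid []
tile5_mid [(array([120. , 138.1]), 0.89)]
```

Request:
servo_tool(moves=[[0, 0, 1.2, 0, -0.2], [5, 0, 0, 0, -0.2], [5, 0, 0, 0, -0.2], [5, 0, 0, 0, -0.2], [3, 0, 0, 0, -0.2], [1.3, 0, 0, 0, -0.2], [0.7, 0, 0, 0, -0.2], [0.3, 0, 0, 0, -0.2], [0, 0, 0, 0, -0.2], [0, 0, 0, 0, -0.2]])

```text
clock: 25.85
tcp_pos: [0.4548, -0.0838, 0.041]
orientation: [0.013, 0.707, 0.012, -0.706]
wrist_force: [0.2, 0.0, -0.1]
finger_gap: 0.0515
```

```bash
python3 d.py w7.png; python3 g.py
```

```text
25.85 [ 0.45481333 -0.08384013  0.04103248] [ 3.590e-02 -9.994e-01  7.000e-04] [-0.36  0.25 -0.55  0.77 -0.    2.75]
```

View pics/w7.png

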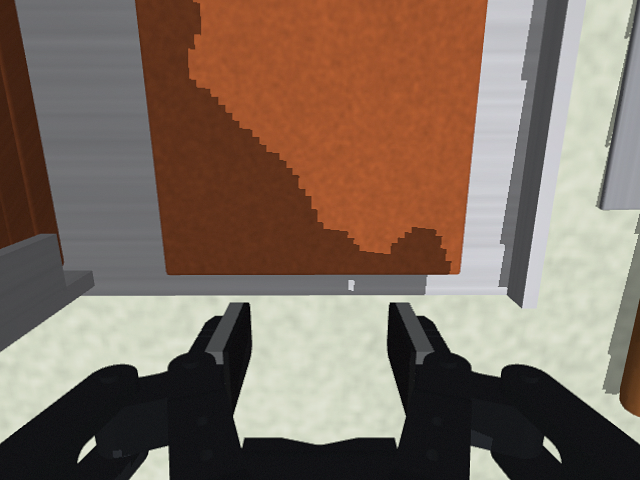

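View pics/s2c.png

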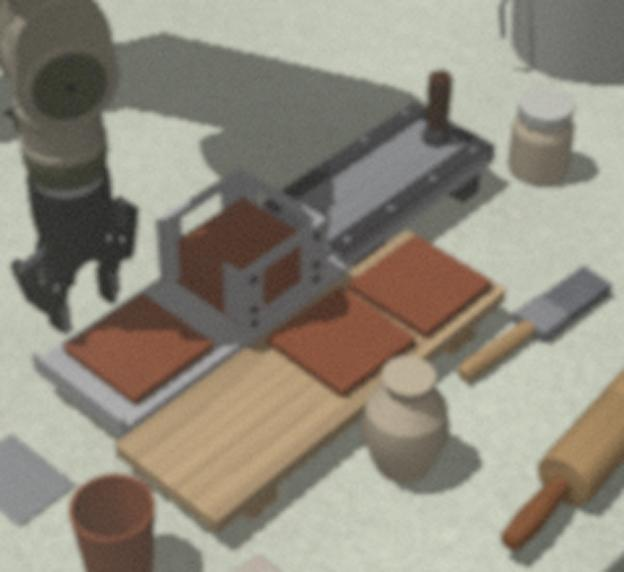

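Request:
servo_tool(moves=[[0.2, 0, 0, 0, -0.2], [0, 0, -0.5, 0, -0.2], [0, 0, -0.5, 0, -0.2], [0, 0, -0.5, 0, -0.2], [0, 0, -0.7, 0, -0.2], [0, 0, -0.7, 0, -0.2], [0, 0, -0.7, 0, -0.2], [0, 0, -0.4, 0, -0.2], [0, 0, 0, 0, -0.2], [0, 0, 0, 0, -0.2]])

```text
clock: 27.25
tcp_pos: [0.4911, -0.0821, 0.0387]
orientation: [-0.013, -0.705, -0.012, 0.709]
wrist_force: [-12.5, -1.9, 17.6]
finger_gap: 0.0509
```

```bash
python3 d.py w8.png
```

```text
27.25 [ 0.49111706 -0.08206995  0.03872938] [ 3.560e-02 -9.994e-01  5.000e-04] [-0.33  0.32 -0.46  0.8  -0.    2.78]
```

View pics/w8.png

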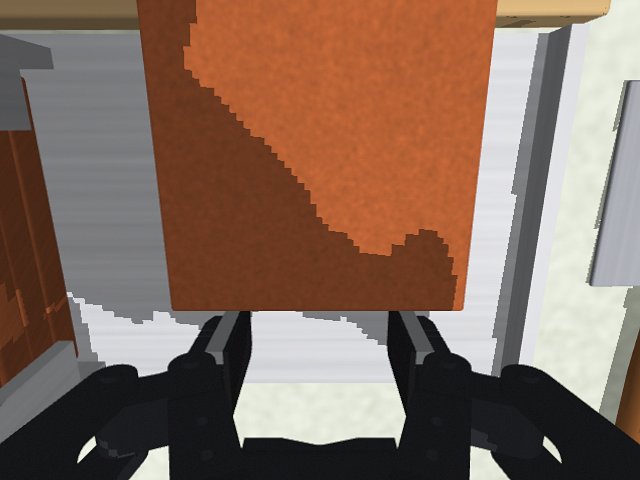

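Request:
servo_tool(moves=[[0, 0, 0.5, 0, -0.2], [-0.5, 0, 0.2, 0, -0.2], [0, 0, 0, 0, -0.2], [0, 0, -0.6, 0, -0.2], [0, 0, -0.8, 0, -0.2], [0, 0, -0.8, 0, -0.2], [0, 0, -0.8, 0, -0.2], [0, 0, -0.8, 0, -0.2], [0, 0, -0.8, 0, -0.2], [0, 0, 0, 0, -0.2]])

```text
clock: 28.55
tcp_pos: [0.5343, -0.0809, 0.0434]
orientation: [0.013, 0.707, 0.013, -0.707]
wrist_force: [-0.4, 0.4, -0.3]
finger_gap: 0.0511
```

```bash
python3 d.py w9.png
```

```text
28.55 [ 0.53430804 -0.08090677  0.0433802 ] [ 3.610e-02 -9.993e-01  3.000e-04] [-0.3   0.38 -0.35  0.84  0.    2.81]
```

View pics/w9.png

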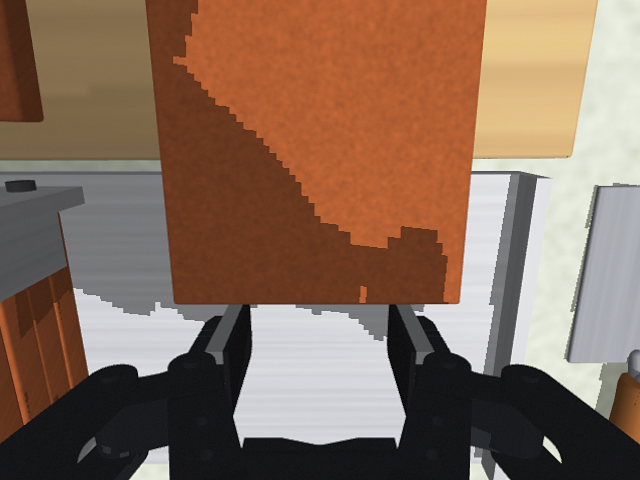

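```bash
cat > m.py <<'E'
from h import *
p=shot('wrist')
def yaw(a,b): d=a-b; return np.degrees(np.arctan2(-d[0],d[1]))
f=lambda u,z:atz(p,np.array(u,float),z)
a,b=f((2,160),.04),f((570,157),.04); print('board edge',a,b,yaw(a,b))
a,b=f((175,303),.054),f((459,303),.054); print('tile rear',a,b,yaw(a,b))
a,b=f((85,173),.042),f((510,174),.042); print('deck edge',a,b,yaw(a,b))
E
python3 m.py
python3 - <<'E'
import cv2
p=cv2.imread('pics/w9.png');cv2.imwrite('pics/w9c.png',cv2.resize(p[130:200],None,fx=1.25,fy=4))
E
```

```text
board edge [0.59022597 0.03153165 0.04      ] [ 0.59838756 -0.16561762  0.04      ] 2.3705796048488823
tile rear [ 0.54468072 -0.02995954  0.054     ] [ 0.54816992 -0.12895213  0.054     ] 2.0186764655457394
deck edge [0.58707057 0.00236994 0.042     ] [ 0.59203338 -0.14486682  0.042     ] 1.930499802934007
```

View pics/w9c.png

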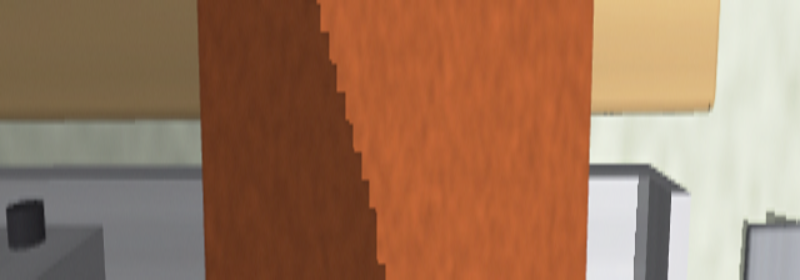

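Request:
servo_tool(moves=[[0, 0, -0.6, -0.006, -0.2], [0, 0, -0.8, 0, -0.2], [0, 0, -0.8, 0, -0.2], [0, 0, -0.8, 0, -0.2], [0, 0, -0.8, 0, -0.2], [0, 0, -0.8, 0, -0.2], [0, 0, -0.8, 0, -0.2], [0, 0, -0.5, 0, -0.2], [0, 0, 0, 0, -0.2], [0, 0, 0, 0, -0.2]])

```text
clock: 29.9
tcp_pos: [0.5922, -0.0784, 0.0434]
orientation: [0.015, 0.707, 0.015, -0.707]
wrist_force: [-0.0, -0.6, -0.0]
finger_gap: 0.0512
```

```bash
python3 d.py w10.png; python3 g.py
```

```text
29.9 [ 0.59218004 -0.07840398  0.04340668] [ 4.170e-02 -9.991e-01  1.000e-04] [-0.27  0.47 -0.2   0.9  -0.    2.83]
```

View pics/w10.png

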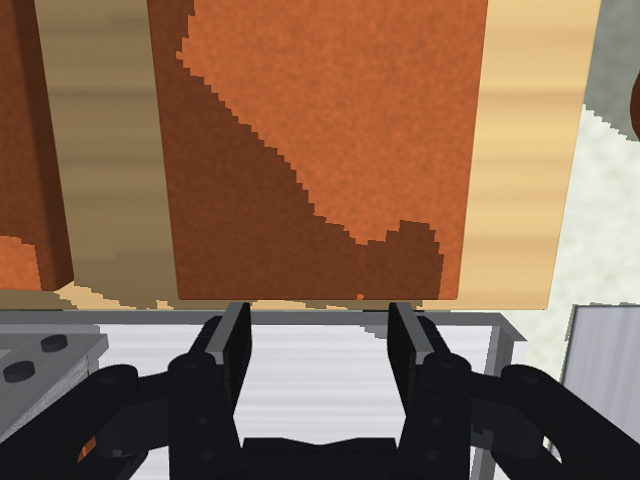

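View pics/s2c.png

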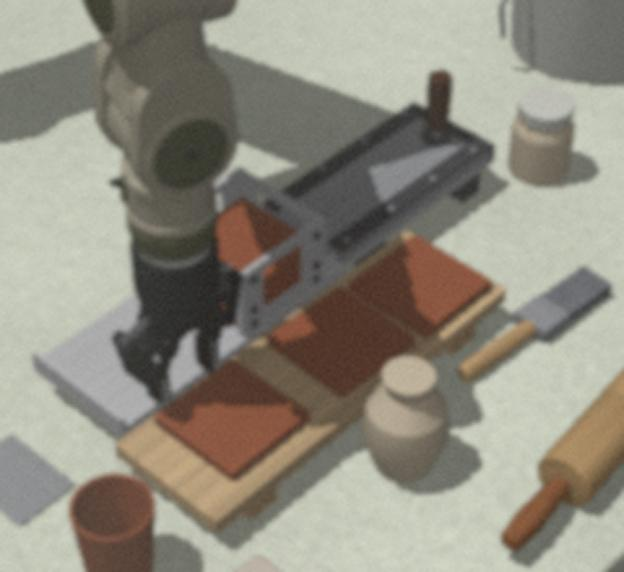

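```bash
cat > m2.py <<'E'
from h import *
p=shot('wrist')
def yaw(a,b): d=a-b; return np.degrees(np.arctan2(-d[0],d[1]))
f=lambda u,z:atz(p,np.array(u,float),z)
a,b=f((100,310),.04),f((547,309),.04); print('board edge',a,b,yaw(a,b))
a,b=f((180,299),.052),f((457,299),.052); print('tile rear',a,b,yaw(a,b))
a,b=f((2,292),.052),f((54,291),.052); print('ware rear',a,b,yaw(a,b))
E
python3 m2.py
```

```text
board edge [0.59196859 0.00672774 0.04      ] [ 0.59949004 -0.16630243  0.04      ] 2.4890233355416993
tile rear [ 0.60326716 -0.02854585  0.052     ] [ 0.60728013 -0.12630599  0.052     ] 2.3506222926592852
ware rear [0.60345008 0.03328033 0.052     ] [0.60454776 0.01520774 0.052     ] 3.4757437574889614
```

Request:
servo_tool(moves=[[0, 0, -0.3, 0, -0.2], [0, 0, -0.2, 0, -0.2], [0, 0, 0, 0, -0.2], [0, 0, 0, 0, -0.2], [0, 0, 1, 0, -0.2], [0, 0, 2, 0, -0.2], [0, 0, 3, 0, -0.2], [-4, 0, 3, 0, -0.2], [-5, 0, 3, 0, -0.2], [-5, 0, 3, 0, -0.2]])

```text
clock: 31.35
tcp_pos: [0.4455, -0.0843, 0.1844]
orientation: [-0.015, -0.707, -0.015, 0.707]
wrist_force: [-0.2, -0.1, 0.1]
finger_gap: 0.0511
```

```bash
python3 d.py w11.png; python3 g.py
```

```text
31.35 [ 0.44553589 -0.08426981  0.18443696] [ 0.0417 -0.9991  0.    ] [-0.36  0.1  -0.34  1.13 -0.    2.74]
```

View pics/w11.png

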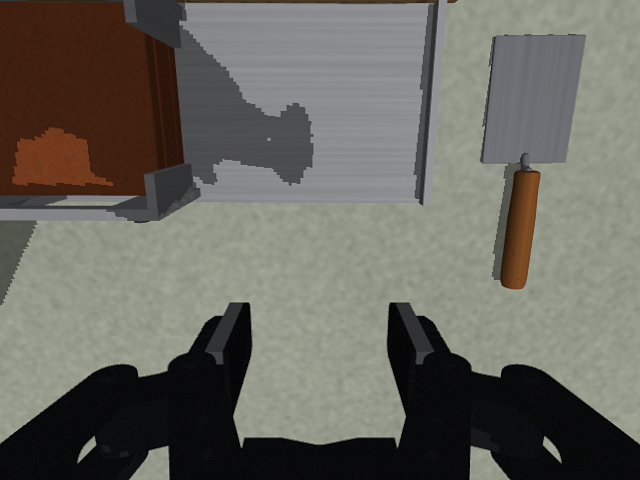

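View pics/s2c.png

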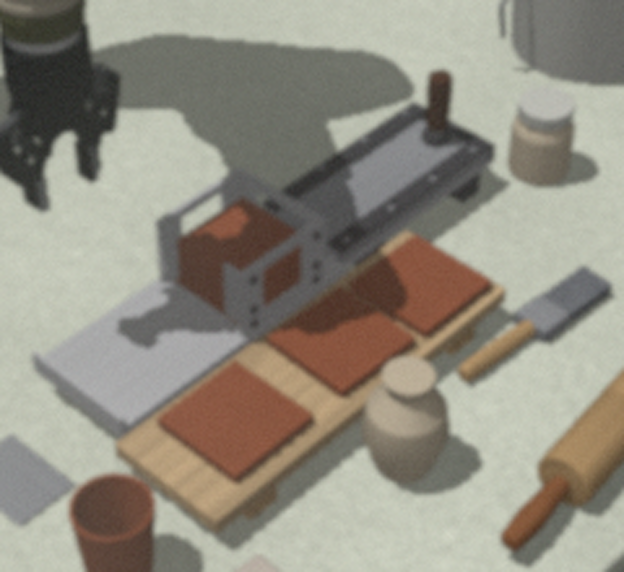

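View pics/t2.png

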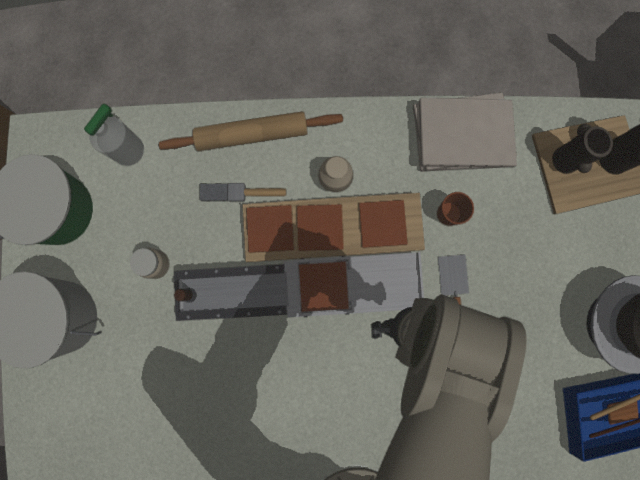

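Request:
servo_tool(moves=[[-5, 0, 0, 0, -0.2], [-4, 0, -3, 0, -0.2], [0, 0, -4, 0, -0.2], [0, 0, -4, 0, -0.2], [0, 0, 0, 0, -0.2], [0, 0, 0, 0, -0.2], [0, 0, 0, 0, -0.2], [0, 0, 0, 0, -0.2], [0, 0, 0, 0, -0.2], [0, 0, 0, 0, -0.2]])

```text
clock: 32.75
tcp_pos: [0.557, -0.0799, 0.2736]
orientation: [0.015, 0.707, 0.015, -0.707]
wrist_force: [0.3, -0.8, 1.0]
finger_gap: 0.0514
```

```bash
python3 d.py w12.png
```

```text
32.75 [ 0.55697506 -0.07985465  0.27361571] [ 4.170e-02 -9.991e-01  2.000e-04] [-0.29  0.28  0.1   1.39 -0.    2.81]
```

View pics/w12.png

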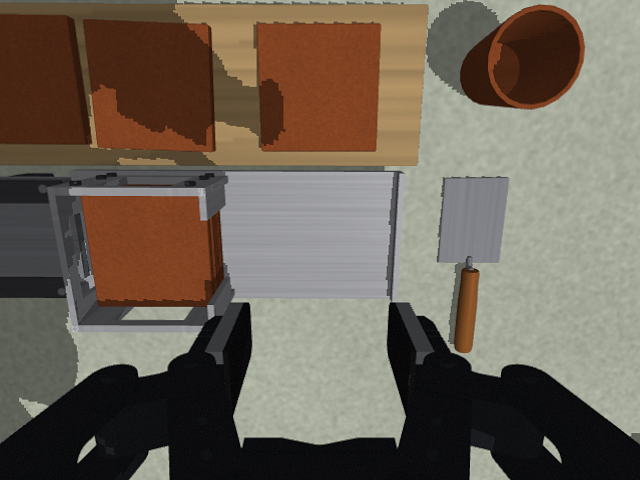

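```bash
cat > n.py <<'E'
from h import *
p=shot('wrist')
def yaw(a,b): d=a-b; return np.degrees(np.arctan2(-d[0],d[1]))
f=lambda u,z:atz(p,np.array(u,float),z)
T=[f(u,.052) for u in [(258,24),(381,24),(377,152),(261,151)]]; print('tile',np.round(T,4),np.mean(T,0),yaw(T[0],T[1]),yaw(T[3],T[2]))
a,b=f((120,164),.04),f((417,164),.04); print('near',a,b,yaw(a,b))
c,d=f((120,4),.04),f((427,5),.04); print('far',c,d,yaw(c,d))
W=[f(u,.052) for u in [(86,20),(210,24),(214,151),(93,150)]]; print('ware1',np.round(W,4))
for n,z in [('tile5_mid',.09),('tile1_mid',.046),('ware1_mid',.046)]:
  r=models.pinpoint(n,p); print(n,r[:1], atz(p,np.array(r[0]['location']),z) if r else '')
cv2.imwrite('pics/w12c.png',cv2.resize(p['pixels'][0:180,60:440],None,fx=2.1,fy=2.1))
# z of the stack's top: triangulate with other views
q=shot('top');s=shot('scene'); o=[]
for x in(p,q,s):
  r=models.pinpoint('tile5_mid',x)
  if r: o.append((x,np.array(r[0]['location'])))
print(tri(o))
for n in['cup','vase','jar','brush','scraper','ware1_mid','ware2_mid','handle']:
  o=[(x,np.array(r[0]['location'])) for x in(q,s) for r in[models.pinpoint(n,x)] if r]
  if len(o)==2: print(n,tri(o))
E
python3 n.py
```

```text
tile [[ 0.7049 -0.0251  0.052 ]
 [ 0.709  -0.1232  0.052 ]
 [ 0.6096 -0.1282  0.052 ]
 [ 0.6063 -0.0276  0.052 ]] [ 0.65745863 -0.07602316  0.052     ] 2.4164241785910976 1.9058608422407919
near [0.58869152 0.10079779 0.04      ] [ 0.59992976 -0.16684797  0.04      ] 2.4043937993486324
far [0.71699058 0.08835648 0.04      ] [ 0.72701825 -0.16092597  0.04      ] 2.3035463406430225
ware1 [[0.7017 0.111  0.052 ]
 [0.7032 0.0131 0.052 ]
 [0.6046 0.013  0.052 ]
 [0.6009 0.1172 0.052 ]]
tile5_mid [{'location': [149.9, 249.1], 'conf': 0.93}] [0.52528891 0.05915296 0.09      ]
tile1_mid [{'location': [321.2, 91.9], 'conf': 0.95}] [ 0.65686486 -0.07770311  0.046     ]
ware1_mid [{'location': [152.9, 90.2], 'conf': 0.71}] [0.65210554 0.06438362 0.046     ]
(array([0.52498023, 0.06196881, 0.08404472]), [np.float64(1.8904560505375696), np.float64(0.863814212379966), np.float64(0.23096731548564842)])
vase (array([ 0.7744347 ,  0.02975872, -0.00660992]), [np.float64(1.0452705284400678), np.float64(1.0291047981019783)])
jar (array([ 0.58615086,  0.44455611, -0.00135644]), [np.float64(1.163316294853732), np.float64(0.9440590031309625)])
brush (array([ 0.73962058,  0.2409557 , -0.01449174]), [np.float64(0.4592654033591624), np.float64(0.418488831414218)])
ware1_mid (array([0.65084673, 0.06271007, 0.05117065]), [np.float64(1.0270953619368195), np.float64(0.9218410790354385)])
ware2_mid (array([0.65866635, 0.17417904, 0.04835521]), [np.float64(0.46549184244081804), np.float64(0.4056802549178433)])
handle (array([0.51333684, 0.35037156, 0.11858331]), [np.float64(0.9759945529010708), np.float64(0.740041724319358)])
```

View pics/w12c.png

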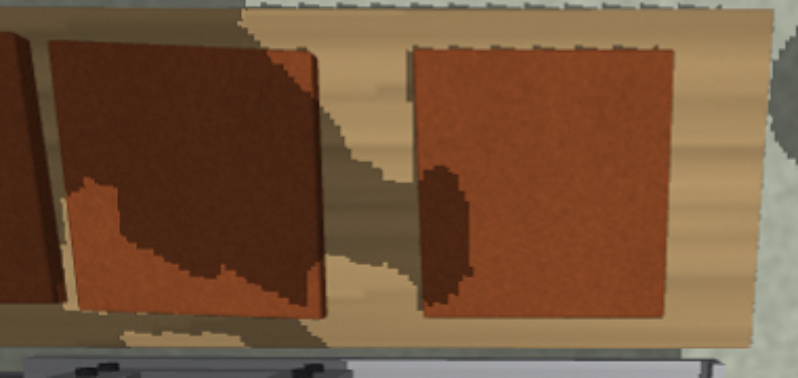

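```bash
python3 -c "
from workcell import order,env
print(env.get_state()['wrist_force']);print(order.hand_in())"
```

```text
[0.3585451  0.6901523  0.62145122]
the job is handed in; nothing more can be done
None
```

The bottom tile is fed and lies on the empty end of the ware board. I handed the job in at about 33 s of the 62 s allowed.

**What I did**
- **Push home:** I pinched the pusher grip and pushed until it stopped moving under 37 N.
- **Draw back:** I drew it back 0.170 m to the rear stop, where it held under about 24 N, and let go.
- **Slide:** I slid the fed tile sideways off the run-out with both half-open fingers, without lifting it.

**Last checks**
- **Tile on the board:** It lies wholly on the board, about 12 mm from the near edge and 16 mm from the far edge. It is within about 0.5° of square with the board, and about 40 mm clear of the tile next to it.
- **Stack:** It has dropped. The top tile's centre measures 84 mm above the table, which is right for four tiles.
- **Other things:** The other tiles and the jar, vase and brush look unmoved in the last pictures. Measured positions of the neighbouring tile, the vase and the brush agree within about 5 mm, with some detector noise.
- **Gripper:** It was clear of everything at hand-in.

**Disagreements**
- **Finger contact with the deck:** Early in the slide the fingertips pressed on the deck with about 18 N. I backed off and raised them before going on.
- **Cup and scraper:** The final two-camera check gave no fix on either. I judged them unmoved from the pictures alone.
- **Early camera reports:** Some first network reports were wrong, such as the column top found at the jar. I discarded them.

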